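Gather resin gems in the tray corner by the heart mould

TASK

Two red resin gems lie astray on the table, one on each side of the green mat: put both into the steel tray with the other three while it lies flat. Then tip the tray to between 30 and 40 degrees by raising one of its blue tabs, so that all five gems slide into the near corner beside the yellow heart mould, and finish still gripping the tray and holding it tilted and still, with the gems gathered there, ready for spooning into the mould. The tray's low corner may rest on the mat; do not disturb the mould, the two bottles or the cup.

Things in the scene. Friction and masses are not known exactly. Their poses are not given: they have to be found in the camera images.
- mat: Flat green craft mat, 400 x 280 x 2 mm, fixed to the table; origin under its centre, x the 400 mm side pointing away from the robot, y to its left. The tray, mould and orange bottle stand on it.
- tray: Loose open tray of polished steel, outside 140 mm (own x) x 200 mm (own y) x 32 mm high, walls and floor 3 mm, about 0.35 kg, a blue tab at each of its two far (+x) corners. Origin: centre of its underside; x points away from the robot, y to its left, z up. Slippery inside: gems slide from about 10 degrees of tilt and run along the walls into a corner at 30; a laggard may need nearly 40.
- tab_left (a point): Blue upright tab outside the tray's far left corner (+x side of the tray): a flat plate 10 mm thick, 34 mm wide along the tray's diagonal, rising to 77 mm above the tray's underside (the rim is at 32 mm). Its flat faces are parallel to the diagonal from this tab to corner_right, so the fingers close across that diagonal. The point is mid-tab, 58 mm above the underside and 12 mm outside the tray's outer corner.
- tab_right (a point): Blue upright tab outside the tray's far right corner (+x side of the tray): a flat plate 10 mm thick, 34 mm wide along the tray's diagonal, rising to 77 mm above the tray's underside (the rim is at 32 mm). Its flat faces are parallel to the diagonal from this tab to corner_left, so the fingers close across that diagonal. The point is mid-tab, 58 mm above the underside and 12 mm outside the tray's outer corner.
- corner_left (a point): Inner near left corner of the tray, on its inner floor, 3 mm above the underside; diagonally opposite tab_right. The outer bottom corner, on which the tray pivots when tab_right is raised, is 3 mm further out in tray x and y and 3 mm lower. Gathered here: every gem's centre within about 80 mm of this point.
- corner_right (a point): Inner near right corner of the tray, on its inner floor, 3 mm above the underside; diagonally opposite tab_left. The outer bottom corner, on which the tray pivots when tab_left is raised, is 3 mm further out in tray x and y and 3 mm lower. Gathered here: every gem's centre within about 80 mm of this point.
- mould: Yellow heart-shaped casting mould, about 70 mm across and 30 mm high, standing on the mat on the robot's side of the tray, near either the tray's left or its right near corner; the orange bottle stands near the other. Positive y in the mat's frame: by corner_left; negative: by corner_right. Origin: centre of its underside. To be left alone.
- orange_bottle: Orange dye bottle, 34 mm diameter, 78 mm tall, upright on the mat; origin: centre of its underside. To be left alone.
- blue_bottle: Dark blue dye bottle with white cap, 34 mm diameter, 78 mm tall, on the table to the right; origin: centre of its underside. To be left alone.
- cup: White paper cup, 74 mm across the rim, 85 mm tall, on the table to the left; origin: centre of its underside. To be left alone.
- gem0_center (a point): Centre of an amber cast-resin gem, a round button 26 mm in diameter and 18 mm high with bevelled edges and a vertical band from 3 to 13 mm up, 12 g; this point is 9 mm above its underside. Starts lying flat in the far half of the tray.
- gem1_center (a point): Centre of a purple cast-resin gem, a round button 26 mm in diameter and 18 mm high with bevelled edges and a vertical band from 3 to 13 mm up, 12 g; this point is 9 mm above its underside. Starts lying flat in the far half of the tray.
- gem2_center (a point): Centre of an orange cast-resin gem, a round button 26 mm in diameter and 18 mm high with bevelled edges and a vertical band from 3 to 13 mm up, 12 g; this point is 9 mm above its underside. Starts lying flat in the far half of the tray.
- gem3_center (a point): Centre of a red cast-resin gem, a round button 26 mm in diameter and 18 mm high with bevelled edges and a vertical band from 3 to 13 mm up, 12 g; this point is 9 mm above its underside. Stray: starts lying flat on the bare table, left of the mat.
- gem4_center (a point): Centre of a red cast-resin gem, a round button 26 mm in diameter and 18 mm high with bevelled edges and a vertical band from 3 to 13 mm up, 12 g; this point is 9 mm above its underside. Stray: starts lying flat on the bare table, right of the mat.

How it is judged:
On the way:
1. both stray red gems lie released inside the tray while it is flat (x of gem3_center in the frame of tray between -0.067 and 0.067 m and y of gem3_center in the frame of tray between -0.097 and 0.097 m and z of gem3_center in the frame of tray between 0.003 and 0.035 m and contact force between the fingers and gem3 below 0.05 N and x of gem4_center in the frame of tray between -0.067 and 0.067 m and y of gem4_center in the frame of tray between -0.097 and 0.097 m and z of gem4_center in the frame of tray between 0.003 and 0.035 m and contact force between the fingers and gem4 below 0.05 N and angle between tray's own z axis and vertical below 0.1 rad), for 0.2 s.
At the end, for the whole second after the job is handed in: Fingers grip the tray (over 1 N), still, tilted 20 to 45 degrees, the tab opposite the low corner above 110 mm; all five gem centres at rest within 85 mm of the inner near corner on the mould's side; no bystander touches the tray (the mat may carry its low corner) (angle between tray's own z axis and vertical between 0.35 and 0.79 rad and contact force between the fingers and tray above 1 N and linear speed of tray below 0.02 m/s and angular speed of tray below 0.1 rad/s and linear speed of each of gem0, gem1, gem2, gem3, gem4 below 0.03 m/s and contact force between tray and mould below 0.2 N and contact force between tray and orange_bottle below 0.2 N and contact force between tray and blue_bottle below 0.2 N and contact force between tray and cup below 0.2 N and ((y of mould in the frame of mat above 0 m and distance between each of gem0_center, gem1_center, gem2_center, gem3_center, gem4_center and corner_left below 0.085 m and height (world z) of tab_right above 0.11 m) or (y of mould in the frame of mat below 0 m and distance between each of gem0_center, gem1_center, gem2_center, gem3_center, gem4_center and corner_right below 0.085 m and height (world z) of tab_left above 0.11 m))); the arm keeps its last pose, push and grip.
It fails at once if the mould is moved more than 20 mm or tipped (distance of mould from where it was at the start of the episode above 0.02 m or angle between mould's own z axis and vertical above 0.35 rad).
It fails at once if the orange bottle is moved more than 20 mm or tipped (distance of orange_bottle from where it was at the start of the episode above 0.02 m or angle between orange_bottle's own z axis and vertical above 0.35 rad).
It fails at once if the blue bottle is moved more than 20 mm or tipped (distance of blue_bottle from where it was at the start of the episode above 0.02 m or angle between blue_bottle's own z axis and vertical above 0.35 rad).
It fails at once if the cup is moved more than 20 mm or tipped (distance of cup from where it was at the start of the episode above 0.02 m or angle between cup's own z axis and vertical above 0.35 rad).
It also fails if it takes over 58 s, if anything falls off the work surface, if the arm or the gripper's body presses on something with over 40 N, if the wrist force passes 120 N, or if a joint passes its speed limit or range.

ROBOT

A 7-joint arm with a two-finger parallel gripper is mounted at the origin on the work surface. World frame = base frame: x ahead of the robot, y to its left, z up, the work surface at z = 0. Lengths are in m, angles in rad, forces in N, time in s.
With the tool pointing down it reaches from about 0.35 to 0.9 m from the base axis. Payload 8.1 kg.
Tool frame: the origin (TCP) lies midway between the tips of the shut fingers; the grasp point (between the pads) lies 19 mm behind it (env.grip_depth is the distance from the TCP to the grasp point, in m); z points along the fingers, y is the line along which they close (so a half turn about z gives the same grasp; the last joint's range is limited). The gripper opens to 92 mm and grips with 3 to 60 N. Pads are 19 mm wide; open, the fingers measure 130 mm over their backs; the gripper's body (75 mm by 190 mm) begins 47 mm behind the grasp point.
Start: joints at [-1.375, 0.434, 0.025, 1.573, -0.012, 1.134, -0.075], TCP at [0.184, 0.597, 0.227] pointing down, gripper open.
Joint ranges: [-2.62, 2.62], [-0.44, 2.09], [-1.27, 1.32], [0.08, 2.57], [-1.32, 4.46], [0.12, 2], [-2.74, 2.74]. Speed limits (rad/s): [2.22, 2.22, 3.01, 3.01, 3.14, 3.14, 3.14].

INTERFACE

Orientations are given as a unit quaternion [x, y, z, w].
In Python, from station import env, get_image, silhouettes gives the robot as it stands.
- The arm moves only by the tool arm_command, never from a script. Its argument "targets" is a list that holds one entry, the list of rows, each a list of 5 numbers: the gripper's target within -1 to 1 (fully open at 1, half-way at 0, shut at -1), then the shift along the tool's x, y, z in m, then the turn about the tool's z in rad. A call has 1 to 20 rows; each row shifts and turns the commanded pose from where the row before left it, along the tool's axes as they then stand; what a row does not reach is not made up. A row lasts 1/8 s, in which the tool goes at most 62.5 mm and 10.7 degrees, less where a joint would pass 70% of its speed; a pose out of reach is approached as far as the arm can. A call with a gripper value outside its range is refused whole. The fingers move at their own pace and stop on an object; "force" is the grip in N (left out, the last holds). Time passes only in rows, so rows that do not move let the fingers close. It gives the time, the measured TCP pose, the force, the opening and the grip force at its end, in the units of the state.
- env.get_obs(): the state, without advancing time (a new reading comes with each control period).
- get_image(name): name is "side" or "top"; returns a dict with "image" (420x560x3 uint8, red, green, blue), "z_map" (420x560 float32, m along the optical axis (not along the pixel's ray), 0 where there is no reading), "mtx" (3x3 intrinsics, pixels), "distortion" ([k1, k2, p1, p2, k3] as OpenCV has them; the pictures are not rectified), "eye" and "attitude" of the camera in the world. Camera axes: x right, y up, looking along -z (the intrinsics and any distortion apply to the point x, -y, -z); pixel columns grow to the right and rows downward; lengths in m; the calibration is good to about 2 mm. A picture is of the moment at which its call begins.
- env.close_job(): hands the job in; it is judged then, once.
Trained networks look in a picture, given as the dict that the camera call returned (one of the last four; its "shot" number tells which), for a name from the list of things; names that differ only in an ending like _2 or _b are one class to them, and where a whole thing is asked for, a point or a joint stands for the part that bears it (a point fixed in the world has none). Each returns a list of dicts, best first, with "confidence" (0 to 1); they miss things now and then, are a little off and sometimes report something else, mostly with a low value. They report only what shows in the picture. A call takes as long as a camera call.
- silhouettes(picture, target): "pixels" (420x560 bool, what is visible of it) and "point" ([column, row] in pixels, amid what is visible of it).
The state is a dict: "t": time; "q": joint angles; "dq": joint speeds; "joint_torque": joint torques, N m; "ee_pos": TCP position; "eef_rot": TCP orientation; "wrist_force": force on the tool from outside, world axes, zero at the start; "wrist_torque": the same for the moment, N m; "width": finger opening in m; "grasp_force": force on a finger pad.
Only numpy, scipy, OpenCV 4.12 (cv2) and the standard library are available. Lean on these libraries where they do the work, as an engineer would, in place of code of your own. Each camera call takes 0.05 s, during which the arm holds its last target. There are 200 camera calls.

## Working session

There is one attempt and no reset: what is moved stays moved. The work goes in short steps, Python scripts to look and compute and a tool call to move; the robot and the scene stay as the last step left them, time stands still between calls to the robot, and variables do not carry over. Pictures are saved under pics/ and viewed, at most 10 in all, crops included, and the job is handed in when it is done.

Besides the shell and the picture viewer there is one more tool, called after "Call:" as name(argument=value, ...) on one line, values as JSON. arm_command: Moves the arm, as the interface text tells. Its arguments: {"type":"object","properties":{"targets":{"type":"array","items":{"type":"array","items":{"type":"array","items":{"type":"number"}}}},"force":{"type":"number"}},"required":["targets"]}

```bash
mkdir -p pics; ls; cat > h.py <<'E'
import numpy as np, cv2
from scipy.spatial.transform import Rotation as R
from station import env, get_image, silhouettes
def cloud(p):
    """world xyz per pixel (420,560,3), nan where no depth"""
    h,w=p["z_map"].shape
    u,v=np.meshgrid(np.arange(w),np.arange(h))
    n=cv2.undistortPoints(np.stack([u,v],-1).reshape(-1,1,2).astype(np.float64),np.array(p["mtx"]),np.array(p["distortion"])).reshape(h,w,2)
    z=np.where(p["z_map"]>0,p["z_map"],np.nan)
    c=np.stack([n[...,0]*z,-n[...,1]*z,-z],-1)
    a=np.array(p["attitude"]); M=R.from_quat(a).as_matrix() if a.size==4 else a.reshape(3,3)
    return c@M.T+np.array(p["eye"])
def save(p,name): cv2.imwrite("pics/"+name,np.ascontiguousarray(p["image"][...,::-1]))
def pose():
    o=env.get_obs(); print(o["t"],np.round(o["ee_pos"],4),"\n",np.round(R.from_quat(o["eef_rot"]).as_matrix(),3),"w",o["width"],"g",o["grasp_force"],np.round(o["wrist_force"],1))
E
python3 - <<'E'
from h import *
for n in("top","side"):
    p=get_image(n); save(p,n+"0.png"); C=cloud(p); print(n,p["eye"],p["attitude"])
    for t in["mat","tray","tab_left","tab_right","mould","orange_bottle","blue_bottle","cup","gem0_center","gem1_center","gem2_center","gem3_center","gem4_center"]:
        for d in silhouettes(p,t)[:2]:
            q=C[d["pixels"]]; q=q[~np.isnan(q[:,0])]
            if len(q): print(t,round(d["confidence"],2),np.round(d["point"]),"n",len(q),"med",np.round(np.median(q,0),3),"mn",np.round(np.percentile(q,2,0),3),"mx",np.round(np.percentile(q,98,0),3))
pose()
E
```

```text
pics
top [0.32194493 0.00208214 1.07638209] [ 0.07076445 -0.0656296  -0.70305096  0.70455979]
mat 0.83 [299. 236.] n 10476 med [ 0.466 -0.039  0.003] mn [ 0.321 -0.195 -0.001] mx [0.717 0.105 0.007]
mat 0.36 [300. 200.] n 4226 med [ 0.56  -0.043  0.007] mn [ 0.482 -0.145  0.002] mx [0.641 0.076 0.077]
tray 0.91 [300. 201.] n 4173 med [ 0.56  -0.043  0.007] mn [ 0.481 -0.145  0.002] mx [0.642 0.071 0.078]
tab_left 0.61 [297. 203.] n 4115 med [ 0.558 -0.043  0.007] mn [ 0.48  -0.144  0.002] mx [0.641 0.072 0.078]
tab_right 0.58 [297. 200.] n 4057 med [ 0.559 -0.043  0.007] mn [ 0.481 -0.144  0.002] mx [0.641 0.068 0.077]
mould 0.71 [341. 266.] n 645 med [ 0.398 -0.146  0.01 ] mn [ 0.362 -0.176  0.001] mx [ 0.427 -0.107  0.036]
mould 0.45 [298. 200.] n 4069 med [ 0.558 -0.043  0.007] mn [ 0.482 -0.145  0.002] mx [0.64  0.074 0.078]
orange_bottle 0.66 [278. 271.] n 144 med [0.372 0.015 0.052] mn [ 0.358 -0.     0.026] mx [0.387 0.03  0.08 ]
blue_bottle 0.59 [419. 159.] n 200 med [ 0.665 -0.357  0.047] mn [ 0.655 -0.377  0.003] mx [ 0.683 -0.347  0.076]
cup 0.69 [157. 160.] n 815 med [0.6
[... 1677 characters left out ...]
em1_center 0.69 [285. 235.] n 3048 med [ 0.56  -0.048  0.01 ] mn [ 0.478 -0.153  0.002] mx [0.655 0.073 0.075]
gem1_center 0.5 [301. 237.] n 67 med [ 0.605 -0.097  0.02 ] mn [ 0.595 -0.104  0.009] mx [ 0.617 -0.085  0.025]
gem2_center 0.41 [291. 219.] n 54 med [0.575 0.015 0.02 ] mn [0.564 0.009 0.009] mx [0.586 0.027 0.026]
gem4_center 0.51 [222. 259.] n 595 med [ 0.394 -0.154  0.02 ] mn [ 0.358 -0.181  0.003] mx [ 0.424 -0.109  0.033]
gem4_center 0.48 [258. 295.] n 66 med [ 0.482 -0.282  0.015] mn [ 0.473 -0.287  0.004] mx [ 0.491 -0.271  0.019]
1.4 [0.184  0.5973 0.2267] 
 [[-0.956  0.294  0.   ]
 [ 0.294  0.956 -0.   ]
 [-0.    -0.    -1.   ]] w 0.09181131702829756 g 0.0 [-0.1 -0.4 -0.1]
```

```bash
python3 - <<'E'
from h import *
for n in("top","side"):
    p=get_image(n); C=cloud(p); im=p["image"].astype(int)
    hsv=cv2.cvtColor(p["image"],cv2.COLOR_RGB2HSV)
    blue=(hsv[...,0]>95)&(hsv[...,0]<130)&(hsv[...,1]>90)
    z=C[...,2]; 
    for nm,(x0,x1,y0,y1) in dict(tl=(.56,.74,0,.16),tr=(.52,.72,-.22,-.07)).items():
        m=blue&(z>.04)&(z<.09)&(C[...,0]>x0)&(C[...,0]<x1)&(C[...,1]>y0)&(C[...,1]<y1)
        q=C[m]; r=np.argwhere(m)
        if len(q): 
            print(n,nm,len(q),"mean",q.mean(0).round(4),"lo",np.percentile(q,3,0).round(3),"hi",np.percentile(q,97,0).round(3),r.mean(0))
            print(cv2.minAreaRect(q[:,:2].astype(np.float32)*1000), q[q[:,2]>.07].mean(0).round(4))
    red=((hsv[...,0]<8)|(hsv[...,0]>172))&(hsv[...,1]>120)
    for nm,(x,y) in dict(g3=(.507,.301),g4=(.483,-.273)).items():
        m=red&(np.hypot(C[...,0]-x,C[...,1]-y)<.03)
        q=C[m]; t=q[q[:,2]>.0145]; print(n,nm,len(q),"top",len(t),t.mean(0).round(4),((t.min(0)+t.max(0))/2).round(4))
    mm=(hsv[...,0]>35)&(hsv[...,0]<90)&(hsv[...,1]>60)&(abs(z)<.01)
    q=C[mm]; print("mat",cv2.minAreaRect((q[:,:2]*1000).astype(np.float32)))
a=cv2.resize(cv2.imread("pics/top0.png")[120:310,110:460],None,fx=2.2,fy=2.2); cv2.imwrite("pics/a.png",a)
E
```

```text
top tl 92 mean [0.608  0.0785 0.0702] lo [0.601 0.064 0.042] hi [0.617 0.093 0.082] [177.29347826 252.33695652]
((610.2495727539062, 78.505859375), (33.15289306640625, 10.299410820007324), 65.94750213623047) [0.6096 0.0789 0.0785]
top tr 79 mean [ 0.6483 -0.134   0.0716] lo [ 0.638 -0.145  0.046] hi [ 0.662 -0.123  0.083] [162.03797468 335.34177215]
((651.1115112304688, -136.1679229736328), (9.46447467803955, 32.075035095214844), 44.451168060302734) [ 0.6503 -0.1349  0.0793]
top g3 60 top 54 [0.5075 0.2999 0.0183] [0.5075 0.2999 0.0191]
top g4 63 top 53 [ 0.4864 -0.2715  0.0183] [ 0.4872 -0.2719  0.0187]
mat ((520.4799194335938, -43.482208251953125), (400.93035888671875, 280.1116027832031), 10.09907054901123)
side tl 80 mean [0.6077 0.0729 0.0631] lo [0.6   0.061 0.042] hi [0.617 0.091 0.082] [195.65  299.375]
((608.3130493164062, 77.74669647216797), (38.558692932128906, 8.221976280212402), 67.14663696289062) [0.6077 0.0737 0.0771]
side tr 173 mean [ 0.6488 -0.1419  0.0625] lo [ 0.636 -0.153  0.041] hi [ 0.662 -0.129  0.08 ] [239.49710983 322.14450867]
((648.1458129882812, -140.0857391357422), (13.351736068725586, 34.7900276184082), 44.917137145996094) [ 0.6485 -0.1403  0.0762]
side g3 38 top 16 [0.5054 0.2958 0.0171] [0.5042 0.2957 0.0177]
side g4 81 top 42 [ 0.4833 -0.2773  0.0168] [ 0.4833 -0.2776  0.0175]
mat ((-65.53573608398438, 841.2620849609375), (469.65753173828125, 2528.0830078125), 33.24061965942383)
```

View pics/a.png

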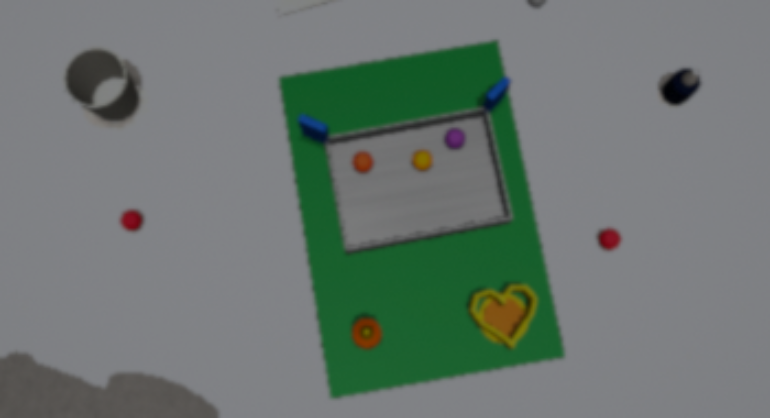

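The crop shows the left tab at (313,127), the right tab at (497,93), and red gems at (132,220) and (609,238). The heart mould is by the near right corner, so I'll raise tab_left.

Call:
arm_command(targets=[[[1,-0.04,-0.019,0,0],[1,-0.04,-0.019,0,0],[1,-0.04,-0.019,0,0],[1,-0.04,-0.019,0,0],[1,-0.04,-0.019,0,0],[1,-0.04,-0.019,0,0],[1,-0.04,-0.019,0.02,0],[1,-0.04,-0.019,0.03,0],[1,-0.04,-0.019,0.03,0],[1,-0.037,-0.02,0.03,0],[1,0,0,0.03,0],[1,0,0,0,0],[1,0,0,0,0]]], force=20)

```text
t: 3.12
ee_pos: [0.5073, 0.2989, 0.0878]
eef_rot: [0.148, 0.989, 0.001, 0.0]
wrist_force: [-0.1, 0.1, 0.5]
width: 0.092
grasp_force: 0.0
```

```bash
python3 -c "
from h import *
pose()"
```

```text
3.125 [0.5073 0.2989 0.0878] 
 [[-0.956  0.293  0.001]
 [ 0.293  0.956  0.001]
 [-0.     0.001 -1.   ]] w 0.0919632618575615 g 0.0 [-0.1  0.1  0.5]
```

Call:
arm_command(targets=[[[1,0,0,0.03,0],[1,0,0,0.03,0],[1,0,0,0.016,0],[1,0,0,0.008,0],[1,0,0,0,0],[-1,0,0,0,0],[-1,0,0,0,0],[-1,0,0,0,0],[-1,0,0,0,0],[-1,0,0,0,0],[-1,0,0,0,0],[-1,0,0,0,0]]], force=20)

```text
t: 4.62
ee_pos: [0.5072, 0.2979, 0.0027]
eef_rot: [0.149, 0.989, 0.0, -0.0]
wrist_force: [-0.6, -0.2, -0.2]
width: 0.0262
grasp_force: 0.0
```

Call:
arm_command(targets=[[[-1,0,0,0,0],[-1,0,0,0,0],[-1,0,0,-0.02,0],[-1,0,0,-0.03,0],[-1,0,0,-0.03,0],[-1,0,0,-0.03,0],[-1,0,0,0,0]]], force=20)

```text
t: 5.5
ee_pos: [0.5085, 0.2988, 0.1151]
eef_rot: [0.149, 0.989, 0.002, 0.002]
wrist_force: [0.3, 0.8, -0.4]
width: 0.0252
grasp_force: 20.0
```

Call:
arm_command(targets=[[[-1,-0.0137,-0.0388,0,0],[-1,-0.0137,-0.0388,0,0],[-1,-0.0137,-0.0388,0,0],[-1,-0.0137,-0.0388,0,0],[-1,-0.0137,-0.0388,0,0],[-1,-0.0137,-0.0388,0,0],[-1,-0.0137,-0.0388,0,0],[-1,-0.0137,-0.0388,0,0],[-1,0,0,0,-0.122],[-1,0,0,0,-0.122],[-1,0,0,0,-0.122],[-1,0,0,0,-0.121],[-1,0,0,0,0]]])

```text
t: 7.12
ee_pos: [0.5199, -0.0311, 0.1119]
eef_rot: [-0.093, 0.996, 0.0, -0.001]
wrist_force: [1.2, 0.2, -0.4]
width: 0.025
grasp_force: 20.0
```

```bash
python3 -c "
from h import *
pose()"
```

```text
7.125 [ 0.5199 -0.0311  0.1119] 
 [[-0.983 -0.186 -0.001]
 [-0.186  0.983  0.   ]
 [ 0.001  0.    -1.   ]] w 0.025021743404445882 g 19.999106830218807 [ 1.2  0.2 -0.4]
```

Call:
arm_command(targets=[[[-1,0,0,0.04,0],[-1,0,0,0.03,0],[-1,0,0,0.02,0],[-1,0,0,0.01,0],[-1,0,0,0,0],[-0.2,0,0,0,0],[-0.2,0,0,0,0],[-0.2,0,0,0,0],[-0.2,0,0,0,0],[-0.2,0,0,-0.02,0],[-0.2,0,0,-0.03,0],[0,0,0,-0.04,0],[1,0,0,-0.03,0],[1,0,0,0,0]]])

```text
t: 8.88
ee_pos: [0.5221, -0.031, 0.135]
eef_rot: [-0.094, 0.996, -0.0, 0.002]
wrist_force: [0.2, 0.1, 0.2]
width: 0.061
grasp_force: 0.0
```

```bash
python3 - <<'E'
from h import *
pose()
p=get_image("side"); save(p,"s1.png"); cv2.imwrite("pics/b.png",cv2.resize(p["image"][170:330,170:380,::-1],None,fx=3,fy=3))
E
```

```text
8.875 [ 0.5221 -0.031   0.135 ] 
 [[-0.982 -0.187  0.005]
 [-0.187  0.982  0.   ]
 [-0.005 -0.001 -1.   ]] w 0.06104369243777677 g 0.0 [0.2 0.1 0.2]
```

View pics/b.png

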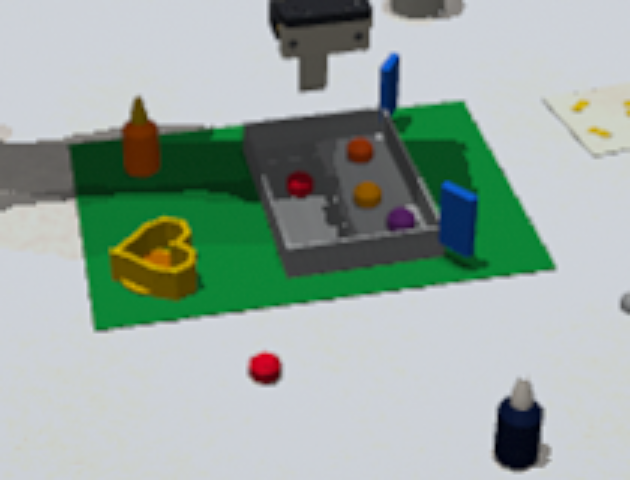

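The released red gem lies in the tray at (300,184); the other is on the table at (265,367).

Call:
arm_command(targets=[[[1,0.0135,-0.0385,0,0],[1,0.0135,-0.0385,0,0],[1,0.0135,-0.0385,0,0],[1,0.0135,-0.0385,0,0],[1,0.0135,-0.0385,0,0],[1,0.0135,-0.0385,0,0],[1,0,0,0.03,0],[1,0,0,0.03,0],[1,0,0,0,0]]])

```text
t: 10.05
ee_pos: [0.4818, -0.272, 0.0698]
eef_rot: [-0.094, 0.996, 0.002, -0.003]
wrist_force: [-0.6, -0.3, 0.6]
width: 0.0923
grasp_force: 0.0
```

Call:
arm_command(targets=[[[1,-0.003,0,0.03,0],[1,0,0,0.02,0],[1,0,0,0.011,0],[1,0,0,0.005,0],[1,0,0,0,0],[-1,0,0,0,0],[-1,0,0,0,0],[-1,0,0,0,0],[-1,0,0,0,0],[-1,0,0,0,0],[-1,0,0,0,0],[-1,0,0,0,0],[-1,0,0,0,0],[-1,0,0,0,0],[-1,0,0,-0.02,0],[-1,0,0,-0.03,0],[-1,0,0,-0.03,0],[-1,0,0,-0.03,0],[-1,0,0,0,0]]])

```text
t: 12.42
ee_pos: [0.4885, -0.2733, 0.1189]
eef_rot: [-0.094, 0.996, -0.001, 0.002]
wrist_force: [0.1, 0.0, -0.7]
width: 0.0246
grasp_force: 20.0
```

Call:
arm_command(targets=[[[-1,-0.0154,0.0345,0,0],[-1,-0.0154,0.0345,0,0],[-1,-0.0154,0.0345,0,0],[-1,-0.0154,0.0345,0,0],[-1,-0.0154,0.0345,0,0],[-1,0,0,0,0]]])

```text
t: 13.18
ee_pos: [0.5307, -0.0848, 0.1157]
eef_rot: [-0.097, 0.995, 0.001, -0.0]
wrist_force: [-0.1, -0.5, -1.2]
width: 0.0251
grasp_force: 20.0
```

Call:
arm_command(targets=[[[-1,0,-0.003,0.04,0],[-1,0,0,0.03,0],[-1,0,0,0.02,0],[-1,0,0,0.013,0],[-1,0,0,0,0],[-0.25,0,0,0,0],[-0.25,0,0,0,0],[-0.25,0,0,0,0],[-0.25,0,0,0,0],[-0.25,0,0,-0.02,0],[-0.25,0,0,-0.03,0],[0,0,0,-0.04,0],[0,0,0,-0.03,0],[0,0,0,-0.02,0],[0,0,0,0,0]]])

```text
t: 15.05
ee_pos: [0.532, -0.0917, 0.1552]
eef_rot: [-0.094, 0.996, -0.0, 0.002]
wrist_force: [0.2, -0.1, -0.5]
width: 0.0454
grasp_force: 0.0
```

```bash
python3 - <<'E'
from h import *
pose()
for n in("side","top"):
    p=get_image(n); C=cloud(p); hsv=cv2.cvtColor(p["image"],cv2.COLOR_RGB2HSV)
    blue=(hsv[...,0]>95)&(hsv[...,0]<130)&(hsv[...,1]>90); z=C[...,2]
    for x0,x1,y0,y1 in((.56,.68,.02,.14),(.58,.72,-.2,-.07)):
        m=blue&(z>.04)&(z<.09)&(C[...,0]>x0)&(C[...,0]<x1)&(C[...,1]>y0)&(C[...,1]<y1); q=C[m]
        if len(q)>5: print(n,len(q),cv2.minAreaRect(q[:,:2].astype(np.float32)*1000),q.mean(0))
    if n=="side": cv2.imwrite("pics/c.png",cv2.resize(p["image"][170:330,170:380,::-1],None,fx=3,fy=3))
E
```

```text
15.05 [ 0.532  -0.0917  0.1552] 
 [[-0.982 -0.187  0.003]
 [-0.187  0.982 -0.   ]
 [-0.003 -0.001 -1.   ]] w 0.04535795298443128 g 0.0 [ 0.2 -0.1 -0.5]
side 78 ((607.2517700195312, 76.15888977050781), (38.20310974121094, 9.251614570617676), 67.82966613769531) [0.60774516 0.07289113 0.06386039]
side 175 ((648.3765869140625, -140.29400634765625), (14.41873836517334, 33.285545349121094), 54.63529968261719) [ 0.64841738 -0.14161024  0.06273051]
top 91 ((609.876953125, 79.13548278808594), (33.71564483642578, 9.529382705688477), 66.92340850830078) [0.60796951 0.07836104 0.07070369]
```

View pics/c.png

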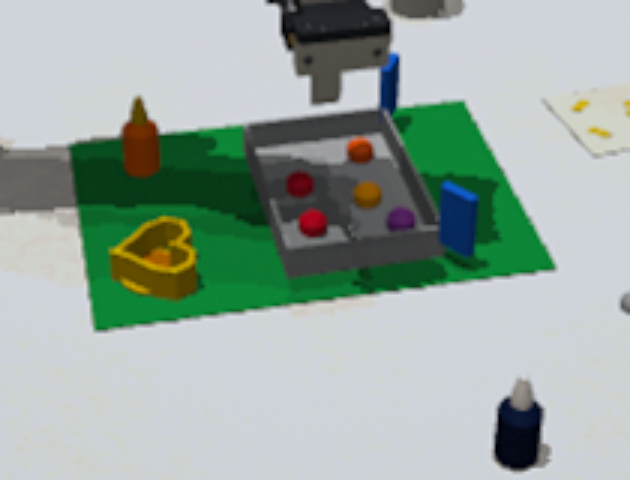

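All five gems are in the tray (reds at (300,184) and (313,222)), and nothing else has moved. Next I'll go to tab_left.

Call:
arm_command(targets=[[[0.3,-0.0268,0.038,0,0],[0.3,-0.0268,0.038,0,0],[0.3,-0.0268,0.038,0,0],[0.3,-0.0268,0.038,0,0],[0.3,0,0,0,-0.12],[0.3,0,0,0,-0.12],[0.3,0,0,0,-0.12],[0.3,0,0,0,-0.12],[0.3,0,0,0,-0.12],[0.3,0,0,0,-0.12],[0.3,0,0,0,-0.12],[0.3,0,0,0,-0.12],[0.3,0,0,0.03,0],[0.3,0,0,0,0],[0.3,0,0,0,0]]])

```text
t: 17.02
ee_pos: [0.6078, 0.0778, 0.1236]
eef_rot: [-0.543, 0.84, 0.0, -0.0]
wrist_force: [-0.7, 0.2, 0.2]
width: 0.0593
grasp_force: 0.0
```

```bash
python3 - <<'E'
from h import *
pose(); print(np.round(env.get_obs()["q"],2))
M=R.from_quat(env.get_obs()["eef_rot"]).as_matrix(); print("shift tool", (M.T@(np.array([.609,.0775,.043])-env.get_obs()["ee_pos"])).round(4))
d=np.array([-np.cos(np.radians(65.8)),-np.sin(np.radians(65.8)),0])
print("inward in tool",(M.T@d).round(3))
E
```

```text
17.025 [0.6078 0.0778 0.1236] 
 [[-0.41  -0.912 -0.001]
 [-0.912  0.41  -0.   ]
 [ 0.     0.001 -1.   ]] w 0.0593389671131033 g 0.0 [-0.7  0.2  0.2]
[-0.09  0.52 -0.17  1.71  0.11  0.92  2.41]
shift tool [-0.0003 -0.0013  0.0806]
inward in tool [ 1. -0.  0.]
```

Call:
arm_command(targets=[[[0.3,0,-0.001,0.03,0],[0.3,0,0,0.025,0],[0.3,0,0,0.015,0],[0.3,0,0,0.01,0],[0.3,0,0,0,0],[-1,0,0,0,0],[-1,0,0,0,0],[-1,0,0,0,0],[-1,0,0,0,0],[-1,0,0,0,0],[-1,0,0,0,0],[-1,0,0,0,0],[-1,0,0,0,0],[-1,0,0,0,0]]], force=25)

```text
t: 18.77
ee_pos: [0.6089, 0.0773, 0.0438]
eef_rot: [-0.543, 0.84, -0.0, 0.0]
wrist_force: [0.6, 0.0, 0.3]
width: 0.0098
grasp_force: 25.0
```

```bash
python3 - <<'E'
from h import *
pose()
r0=.2561; h=.060
for a in range(0,41,5):
    t=np.radians(a); print(a,"inward",round(r0-(r0*np.cos(t)-h*np.sin(t)),4),"up",round(r0*np.sin(t)+h*np.cos(t)-h,4))
E
```

```text
18.775 [0.6089 0.0773 0.0438] 
 [[-0.41  -0.912  0.   ]
 [-0.912  0.41   0.   ]
 [-0.    -0.    -1.   ]] w 0.009844022176727515 g 24.998701214790344 [0.6 0.  0.3]
0 inward 0.0 up 0.0
5 inward 0.0062 up 0.0221
10 inward 0.0143 up 0.0436
15 inward 0.0243 up 0.0642
20 inward 0.036 up 0.084
25 inward 0.0494 up 0.1026
30 inward 0.0643 up 0.12
35 inward 0.0807 up 0.136
40 inward 0.0985 up 0.1506
```

Call:
arm_command(targets=[[[-1,0.002,0,-0.0074,0],[-1,0.002,0,-0.0074,0],[-1,0.0022,0,-0.0073,0],[-1,0.0027,0,-0.0072,0],[-1,0.0027,0,-0.0072,0],[-1,0.0027,0,-0.0071,0],[-1,0.0033,0,-0.0069,0],[-1,0.0033,0,-0.0069,0],[-1,0.0034,0,-0.0068,0],[-1,0.0039,0,-0.0066,0],[-1,0.0039,0,-0.0066,0],[-1,0.0039,0,-0.0066,0],[-1,0,0,0,0]]], force=20)

```text
t: 20.4
ee_pos: [0.5943, 0.044, 0.1283]
eef_rot: [-0.543, 0.84, -0.0, 0.0]
wrist_force: [-0.4, -0.5, -2.0]
width: 0.0097
grasp_force: 20.0
```

```bash
python3 - <<'E'
from h import *
pose()
p=get_image("side"); cv2.imwrite("pics/d.png",cv2.resize(p["image"][150:310,170:380,::-1],None,fx=3,fy=3))
E
```

```text
20.4 [0.5943 0.044  0.1283] 
 [[-0.411 -0.912  0.001]
 [-0.912  0.411 -0.   ]
 [-0.    -0.001 -1.   ]] w 0.009726927686870975 g 19.999647438526154 [-0.4 -0.5 -2. ]
```

View pics/d.png

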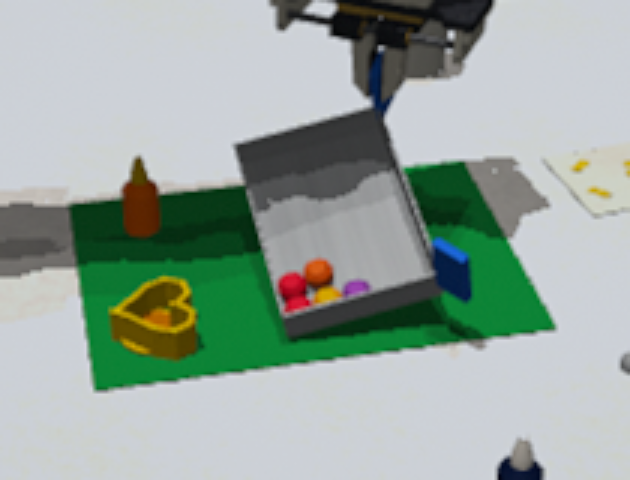

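The gems have slid to the near right corner around (310,290). The low corner rests on the mat near (290,335), clear of the mould. I'll continue to about 35°.

Call:
arm_command(targets=[[[-1,0.0044,0,-0.0062,0],[-1,0.0045,0,-0.0062,0],[-1,0.0045,0,-0.0062,0],[-1,0.0049,0,-0.0058,0],[-1,0.005,0,-0.0058,0],[-1,0.005,0,-0.0058,0],[-1,0.0054,0,-0.0054,0],[-1,0.0055,0,-0.0053,0],[-1,0.0055,0,-0.0053,0],[-1,0,0,0,0],[-1,0,0,0,0],[-1,0,0,0,0],[-1,0,0,0,0],[-1,0,0,0,0],[-1,0,0,0,0],[-1,0,0,0,0]]], force=20)

```text
t: 22.45
ee_pos: [0.5757, 0.0037, 0.1797]
eef_rot: [-0.543, 0.84, -0.0, 0.0]
wrist_force: [0.5, -0.4, -3.5]
width: 0.0099
grasp_force: 20.0
```

```bash
python3 - <<'E'
from h import *
pose()
p=get_image("side"); C=cloud(p); cv2.imwrite("pics/e.png",cv2.resize(p["image"][150:310,170:380,::-1],None,fx=3,fy=3))
# tray floor plane: grey pixels inside tray
hsv=cv2.cvtColor(p["image"],cv2.COLOR_RGB2HSV)
for d in silhouettes(p,"tray")[:1]:
    m=d["pixels"]&(hsv[...,1]<40); q=C[m]; q=q[np.isfinite(q[:,0])]
    best=(0,)
    rng=np.random.default_rng(0)
    for _ in range(300):
        a=q[rng.choice(len(q),3)]; n=np.cross(a[1]-a[0],a[2]-a[0]); n/=np.linalg.norm(n)+1e-9
        k=(abs((q-a[0])@n)<.002).sum()
        if k>best[0]: best=(k,n*np.sign(n[2]),a[0])
    n=best[1]; print("floor",best[0],len(q),n,"tilt",np.degrees(np.arccos(n[2])))
# expected corner_right: lowest tray point
cr=np.array([.6089,.0773])-np.array([.41,.912])*(.2561-.0042); print("pivot-ish corner",cr)
for g in range(5):
    for d in silhouettes(p,f"gem{g}_center")[:2]:
        x=np.nanmedian(C[d["pixels"]],0); print(g,round(d["confidence"],2),np.round(d["point"]),x.round(3),"dist",round(float(np.linalg.norm(x-[*cr,.007])),3))
E
```

```text
22.45 [0.5757 0.0037 0.1797] 
 [[-0.41  -0.912  0.   ]
 [-0.912  0.41   0.   ]
 [-0.    -0.    -1.   ]] w 0.009862186021198607 g 20.000554025173187 [ 0.5 -0.4 -3.5]
floor 1616 3547 [-0.23876129 -0.52022691  0.81997368] tilt 34.917840626558586
pivot-ish corner [ 0.505621  -0.1524328]
0 0.47 [275. 249.] [ 0.535 -0.144  0.039] dist 0.044
1 0.61 [287. 240.] [ 0.559 -0.142  0.049] dist 0.069
3 0.62 [268. 246.] [ 0.506 -0.127  0.041] dist 0.043
4 0.43 [266. 254.] [ 0.511 -0.148  0.03 ] dist 0.024
```

View pics/e.png

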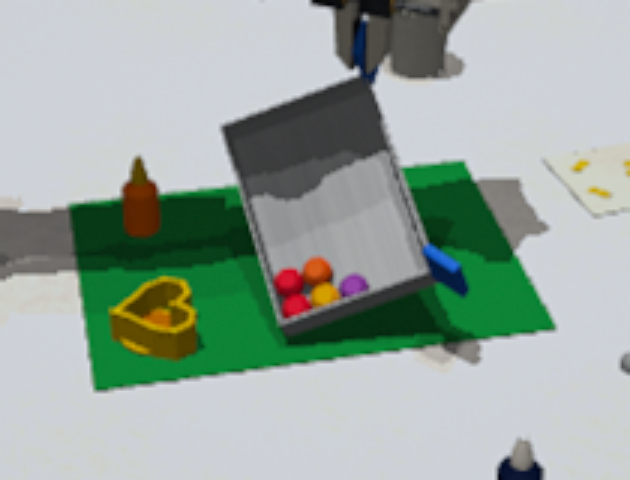

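All five gems are packed in the near right corner, with the farthest (purple, at (353,287)) about 69 mm away. The tilt is 34.9°, and the tray is gripped and clear of the mould.

```bash
python3 -c "
from h import *
print(np.abs(env.get_obs()['dq']).max()); print(env.close_job())"
```

```text
0.001182943316939067
the job is handed in; nothing more can be done
None
```

The job is handed in: all five gems are gathered in the near right corner beside the mould (farthest measured about 69 mm; orange judged by eye), with the tray gripped by its left tab and held still at about 35°, and no sign in the pictures of the mould, bottles or cup having moved.

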